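Press the coil's packing wedges home in opposite pairs

TASK

Make the transformer core ready for its top yoke: with the fingertips, gently press the four packing wedges around its middle limb down flush with the end of the limb, one after the other. Go in opposite pairs so that the coil stays centred: first the wedge on the side of the two upright terminals, then the one opposite, then the left and last the right one, as seen when facing the terminals. Use light finger pressure only: do not pull a wedge up, do not use the mallet, and leave the loose things on the turntable where they lie.

Things in the scene. Friction and masses are not known exactly. Their poses are not given: they have to be found in the camera images.
- core: Heavy transformer E core, open end up, on a pale 140 x 250 x 12 mm board fixed to the turntable; does not move. Origin on the middle limb's axis at the board's underside, z up. -x is the side with the two upright terminals; y runs through the three limbs. Middle limb 70 (x) by 60 (y) mm, outer limbs 70 x 30 mm centred at y = +-95 mm, all ending level 152 mm above the origin. Any heading can occur.
- turntable: Locked round ochre assembly turntable, 480 mm across, its top 26 mm above the table; origin at its centre on the table, on the middle limb's axis; same heading as the core.
- limb_end (a point): Centre of the flat rigid top end of the middle limb, the level to which the wedges are pressed. The cream coil with tan end plates around this limb is 150 (x) by 140 (y) mm outside, with an opening of 84 by 74 mm, and its top lies 6 mm below this level.
- terminals (a point): Point midway between the tops of the two upright metal flag terminals (each 26 mm wide, 4 mm thick, 72 mm apart centre to centre), 25 mm above the limb ends, 88 mm from the limb's axis towards the core's -x. Apart from the wedges nothing else on the core rises above the limb ends.
- wedge_front_top (a point): Centre of the top edge of the terminal-side packing wedge, on the core's -x side, between limb and coil, beside the terminals; a pale insulating strip, top 34 x 6 mm, long side along the limb's face, standing in the 7 mm gap between limb and coil. At (-38.5, 0) mm (x, y) in the core's frame. It moves down with the wedge.
- wedge_rear_top (a point): Centre of the top edge of the far-side packing wedge, on the core's +x side, across the limb from the terminal-side one; a pale insulating strip, top 34 x 6 mm, long side along the limb's face, standing in the 7 mm gap between limb and coil. At (38.5, 0) mm (x, y) in the core's frame. It moves down with the wedge.
- wedge_left_top (a point): Centre of the top edge of the left packing wedge, on the core's +y side (left as seen when facing the terminals); a pale insulating strip, top 34 x 6 mm, long side along the limb's face, standing in the 7 mm gap between limb and coil. At (0, 33.5) mm (x, y) in the core's frame. It moves down with the wedge.
- wedge_right_top (a point): Centre of the top edge of the right packing wedge, on the core's -y side (right as seen when facing the terminals); a pale insulating strip, top 34 x 6 mm, long side along the limb's face, standing in the 7 mm gap between limb and coil. At (0, -33.5) mm (x, y) in the core's frame. It moves down with the wedge.
- wedge_front (a joint): Depth (m) to which the terminal-side wedge is pressed: 0 stands 22 mm above the limb end, 0.022 is flush with it; it starts 12 to 22 mm proud and its stop is at 0.024. It slides vertically against about 3 N of friction (a little more when pushed fast: 20 N per m/s) and stays where it is left; nothing springs back.
- wedge_rear (a joint): Depth (m) to which the far-side wedge is pressed: 0 stands 22 mm above the limb end, 0.022 is flush with it; it starts 12 to 22 mm proud and its stop is at 0.024. It slides vertically against about 3 N of friction (a little more when pushed fast: 20 N per m/s) and stays where it is left; nothing springs back.
- wedge_left (a joint): Depth (m) to which the left wedge is pressed: 0 stands 22 mm above the limb end, 0.022 is flush with it; it starts 12 to 22 mm proud and its stop is at 0.024. It slides vertically against about 3 N of friction (a little more when pushed fast: 20 N per m/s) and stays where it is left; nothing springs back.
- wedge_right (a joint): Depth (m) to which the right wedge is pressed: 0 stands 22 mm above the limb end, 0.022 is flush with it; it starts 12 to 22 mm proud and its stop is at 0.024. It slides vertically against about 3 N of friction (a little more when pushed fast: 20 N per m/s) and stays where it is left; nothing springs back.
- mallet: Bystander: mallet with wooden handle and rubber head, 240 mm long, lying on the turntable 165 to 175 mm from the limb's axis, on the core's -y side. Origin at its underside, about mid-length. Loose.
- bin: Bystander: open blue bin, 90 x 130 x 50 mm, with bolts in it, on the turntable beyond the side away from the terminals. Origin at the centre of its underside. Loose.
- bolt: Bystander: steel hex bolt, 67 mm long with a 17 mm head, lying on the turntable beyond the terminals. Origin at its underside, mid-length. Loose.
- spare_wedge: Bystander: a spare wedge strip, 80 x 34 x 6 mm, lying flat on the turntable on the core's +y side. Origin at the centre of its underside. Loose.

How it is judged (in metres and radians):
On the way, in this order (a step that is already met when the one before it is completed fails the run):
1. The terminal-side wedge is flush, the other three still stand proud (value of joint wedge_front above 0.0195 m and value of joint each of wedge_rear, wedge_left, wedge_right below 0.015 m), for 0.1 s.
2. The wedge opposite it is flush too, the left and right ones still stand proud (value of joint each of wedge_front, wedge_rear above 0.0195 m and value of joint each of wedge_left, wedge_right below 0.015 m), for 0.1 s.
3. The left wedge is flush too, the right one still stands proud (value of joint each of wedge_front, wedge_rear, wedge_left above 0.0195 m and value of joint wedge_right below 0.015 m), for 0.1 s.
4. The right wedge is flush too: all four are (value of joint each of wedge_front, wedge_rear, wedge_left, wedge_right above 0.0195 m), for 0.1 s.
At the end, for the whole second after the job is handed in: All four wedges are flush with the limb end (no more than 2.5 mm proud) and at rest, and mallet, bin, bolt and spare wedge are within 20 mm of where they lay (all of step 4 and velocity of joint each of wedge_front, wedge_rear, wedge_left, wedge_right below 0.005 m/s and distance of each of mallet, bin, bolt, spare_wedge from where it was at the start of the episode below 0.02 m); the robot touches nothing.
It fails at once if The robot presses on the core, coil, terminals or wedges with more than 35 N (contact force between any of the arm, the fingers and core above 35 N).
It fails at once if A wedge is pulled up (more than 26 mm proud) (value of joint any of wedge_front, wedge_rear, wedge_left, wedge_right below -0.004 m).
It fails at once if A loose thing is moved by more than 20 mm or lifted (not (distance of mallet from where it was at the start of the episode below 0.02 m) or not (distance of bin from where it was at the start of the episode below 0.02 m) or not (distance of bolt from where it was at the start of the episode below 0.02 m) or not (distance of spare_wedge from where it was at the start of the episode below 0.02 m)).
It also fails if it takes over 51 s, if anything falls off the work surface, if the arm or the gripper's body presses on something with over 40 N, if the wrist force passes 120 N, or if a joint passes its speed limit or range.

ROBOT

A 6-joint arm with a two-finger parallel gripper is mounted at the origin on the work surface. World frame = base frame: x ahead of the robot, y to its left, z up, the work surface at z = 0. Lengths are in m, angles in degrees, forces in N, time in s.
With the tool pointing down it reaches from about 0.35 to 0.875 m from the base axis. Payload 4.2 kg.
Tool frame: the origin (TCP) lies midway between the tips of the shut fingers; the grasp point (between the pads) lies 19 mm behind it; z points along the fingers, y is the line along which they close (so a half turn about z gives the same grasp; the last joint's range is limited). The gripper opens to 87 mm and grips with 3 to 60 N. Pads are 19 mm wide; open, the fingers measure 117 mm over their backs; the gripper's body (75 mm by 190 mm) begins 51 mm behind the grasp point.
Start: joints at [90.447, 22.042, 0.453, 0, -68.411, -14.817], TCP at [0.155, 0.605, 0.223] pointing down, gripper open.
Joint ranges: [-179.83, 179.83], [-69.29, 118.12], [-61.27, 80.66], [-181.25, 117.63], [-171.15, -9.14], [-177.46, 177.46]. Speed limits (degrees/s): [159.86, 159.86, 180, 180, 180, 180].

INTERFACE

Orientations are given as [roll, pitch, yaw] about the fixed x, y, z axes, in that order (R = Rz(yaw) Ry(pitch) Rx(roll)).
In Python, from workcell import env gives the robot as it stands. The module is installed in compiled form; this text tells all that it offers. Calls block until the motion is done:
- env.goto(position, orientation): joint-space move of the TCP to a pose.
- env.move_straight(position, rotation=None, rate=0.15, force_limit=None): straight line of the TCP; rotation=None keeps the orientation; rate is the mean speed in m/s. With force_limit (N) it stops when the force on the tool has changed by that much, and returns True; else False.
- env.set_joints(angles): joint-space move.
- env.gripper_to(opening, grasp_force=None): opening from 0.0 (shut) to 1.0 (fully open); grasp_force is the grip in N (None keeps the last); returns when the fingers have stopped.
- env.dwell(seconds).
- env.inverse_kinematics(position, orientation): joint angles nearest the present ones, or None.
- env.read_state(): the state.
- env.grab_frame(name): name is "scene" or "top" or "wrist"; returns a dict with "image" (480x640x3 uint8, blue, green, red), "fx", "fy", "cx", "cy" (pixels), "position" and "orientation" of the camera in the world. Camera axes: x right, y up, looking along -z (the intrinsics and any distortion apply to the point x, -y, -z); pixel columns grow to the right and rows downward; lengths in m; the calibration is good to about 2 mm. A picture is of the moment at which its call begins. There is no depth.
A pose or a line that the arm cannot do raises env.Unreachable and nothing moves.
- env.close_job(): hands the job in; it is judged then, once.
Trained networks look in a picture, given as the dict that the camera call returned (one of the last four; its "shot" number tells which), for a name from the list of things; names that differ only in an ending like _2 or _b are one class to them, and where a whole thing is asked for, a point or a joint stands for the part that bears it (a point fixed in the world has none). Each returns a list of dicts, best first, with "score" (0 to 1); they miss things now and then, are a little off and sometimes report something else, mostly with a low value. They report only what shows in the picture. A call takes as long as a camera call.
- env.search_frame(picture, thing): "xyz" ([x, y, z] in m, in world coordinates, good to about 4 mm: the middle of the surface that is visible of it).
- env.trace(picture, thing): "mask" (480x640 bool, what is visible of it).
The state is a dict: "clock": time; "joint_positions": joint angles; "qvel": joint speeds; "joint_torque": joint torques, N m; "position": TCP position; "tool_rot": TCP orientation; "force": force on the tool from outside, world axes, zero at the start; "wrist_torque": the same for the moment, N m; "opening": opening from 0.0 (shut) to 1.0 (fully open); "finger_force": force on a finger pad.
Only numpy, scipy, OpenCV 4.12 (cv2) and the standard library are available. Lean on these libraries where they do the work, as an engineer would, in place of code of your own. Each camera call takes 0.05 s, during which the arm holds its last target. There are 200 camera calls.

## Working session

There is one attempt and no reset: what is moved stays moved. The work goes in short steps, each a Python script; the robot and the scene stay as the last script left them, time stands still between calls to the robot, and variables do not carry over. Pictures are saved under pics/ and viewed, at most 10 in all, crops included, and the job is handed in when it is done.

```bash
mkdir -p pics; python3 - <<'E'
from workcell import env
import cv2
s=env.read_state();print(s['clock'],s['position'],s['tool_rot'],s['opening'])
for n in['top','scene']:
    f=env.grab_frame(n);cv2.imwrite(f'pics/{n}0.png',f['image'])
    print(n,f['position'],f['orientation'],f['fx'],f['cx'],f['cy'],f.keys())
    for t in['core','turntable','limb_end','terminals','wedge_front_top','wedge_rear_top','wedge_left_top','wedge_right_top','bin','bolt','mallet','spare_wedge']:
        print(t,[(r['xyz'],round(r['score'],2)) for r in env.search_frame(f,t)[:2]])
E
```

```text
0.0 [0.154954   0.6048511  0.22145338] [ 1.79873478e+02 -5.69012863e-03 -1.43800133e+01] 1.0015414048686442
top [0.39362975 0.05046773 0.98363254] [  9.68578162  -0.28417941 -88.71986119] 583.5323610470629 322.47453387319246 243.34244263527503 dict_keys(['image', 'fx', 'fy', 'cx', 'cy', 'position', 'orientation', 'shot'])
core [([0.5483, -0.0031, 0.1686], 0.77)]
turntable [([0.518, -0.0071, 0.0251], 0.75), ([0.4599, 0.1471, 0.0319], 0.46)]
limb_end [([0.5425, 0.0014, 0.1748], 0.85), ([0.5624, -0.0379, 0.1993], 0.32)]
terminals [([0.5452, 0.005, 0.1689], 0.55)]
wedge_front_top [([0.5188, -0.0155, 0.1979], 0.73), ([0.635, -0.1574, 0.0515], 0.21)]
wedge_rear_top [([0.5923, 0.0097, 0.1943], 0.57)]
wedge_left_top [([0.5408, 0.0253, 0.195], 0.58)]
wedge_right_top [([0.5649, -0.0332, 0.1913], 0.77)]
bin [([0.7088, 0.0679, 0.0512], 0.8)]
bolt [([0.3718, -0.0318, 0.0374], 0.76), ([0.5175, -0.0062, 0.0283], 0.24)]
mallet [([0.6336, -0.1559, 0.0473], 0.64)]
spare_wedge [([0.4589, 0.1498, 0.0333], 0.77), ([0.5167, -0.0173, 0.1944], 0.62)]
scene [ 0.86011525 -0.27031786  0.6295332 ] [43.46293614 
[... 221 characters left out ...]
, -0.0655, 0.0245], 0.89), ([0.5186, -0.0186, 0.19], 0.55)]
limb_end [([0.5874, -0.0458, 0.1748], 0.92)]
terminals [([0.5851, -0.0453, 0.1709], 0.81), ([0.3636, -0.0426, 0.0316], 0.38)]
wedge_front_top [([0.5188, -0.0189, 0.1916], 0.7), ([0.5701, -0.0412, 0.1845], 0.37)]
wedge_rear_top [([0.5984, 0.0024, 0.1837], 0.66)]
wedge_left_top [([0.5513, 0.0292, 0.1845], 0.55), ([0.5719, -0.0398, 0.1844], 0.18)]
wedge_right_top [([0.5965, 0.0016, 0.1828], 0.74), ([0.5709, -0.0425, 0.1856], 0.69)]
bin [([0.7074, 0.0644, 0.0492], 0.62)]
bolt [([0.3634, -0.0449, 0.0304], 0.54), ([0.5892, -0.0508, 0.1704], 0.37)]
mallet [([0.6507, -0.1582, 0.0509], 0.56), ([0.5741, -0.0319, 0.1894], 0.41)]
spare_wedge []
```

```bash
python3 - <<'E'
import cv2
a=cv2.imread('pics/top0.png');b=cv2.imread('pics/scene0.png')
cv2.imwrite('pics/topc.png',cv2.resize(a[60:330,140:500],(800,600),interpolation=cv2.INTER_CUBIC))
E
```

```text
(no output)
```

View pics/topc.png

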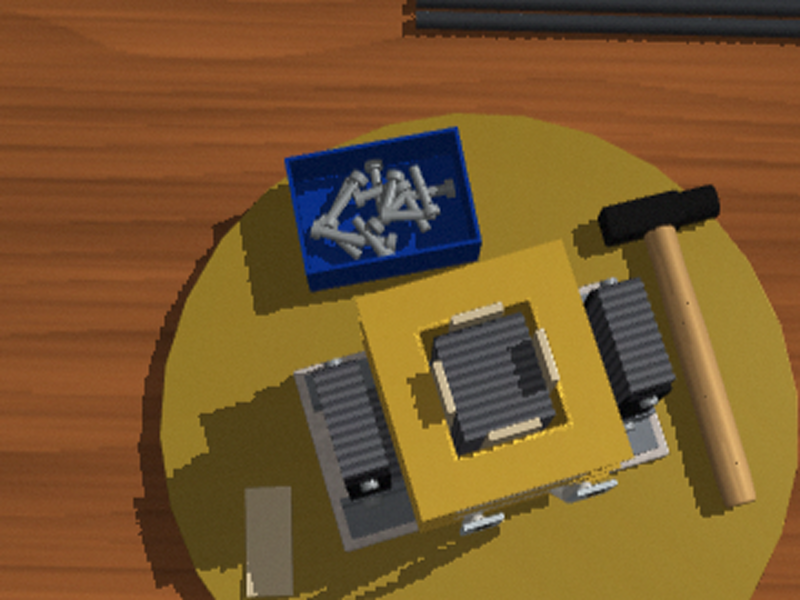

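View pics/scene0.png

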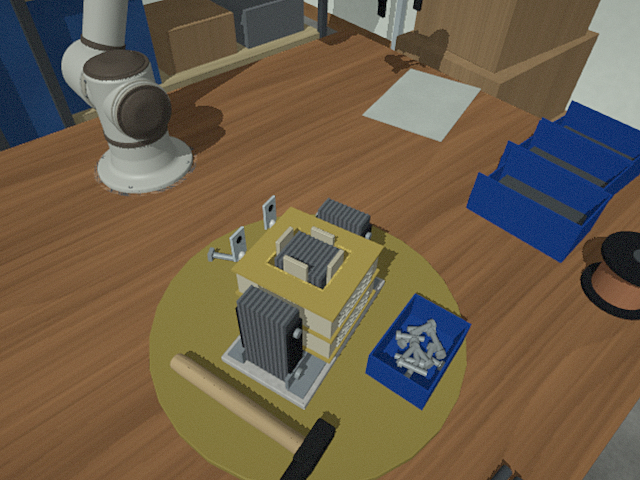

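The top view shows the core's +x pointing up and slightly left (about +17° yaw). The four wedges ring the limb, and the terminals are at the bottom. I'll take a closer look with the wrist camera from above the limb.

```bash
python3 - <<'E'
from workcell import env
import cv2
env.gripper_to(0.0)
env.goto([0.50,-0.02,0.42],[180,0,17])
f=env.grab_frame('wrist');cv2.imwrite('pics/w1.png',f['image'])
import pickle;pickle.dump(f,open('w1.pkl','wb'))
print(f['position'],f['orientation'],f['fx'],f['fy'],f['cx'],f['cy'])
for t in['limb_end','wedge_front_top','wedge_rear_top','wedge_left_top','wedge_right_top']:
    print(t,[(r['xyz'],round(r['score'],2)) for r in env.search_frame(f,t)[:2]])
s=env.read_state();print(s['clock'],s['position'],s['force'],s['opening'])
E
```

```text
[0.57784743 0.00430587 0.58134882] [-1.70743939e+01  3.46017183e-02 -7.28748679e+01] 426.5226511618639 426.5226511618639 314.7877423366791 243.2838264816421
limb_end [([0.5594, -0.0072, 0.1707], 0.69), ([0.5636, -0.035, 0.1985], 0.28)]
wedge_front_top [([0.5217, -0.0143, 0.1901], 0.58), ([0.5914, 0.0074, 0.1942], 0.38)]
wedge_rear_top [([0.5898, 0.0084, 0.1921], 0.58), ([0.5197, -0.017, 0.1912], 0.24)]
wedge_left_top [([0.5469, 0.0313, 0.1911], 0.65)]
wedge_right_top [([0.5664, -0.0346, 0.1987], 0.56)]
5.7417 [ 0.50006637 -0.01972625  0.41988697] [-0.12517981  0.13122762  0.15522488] 0.004532120009480111
```

View pics/w1.png

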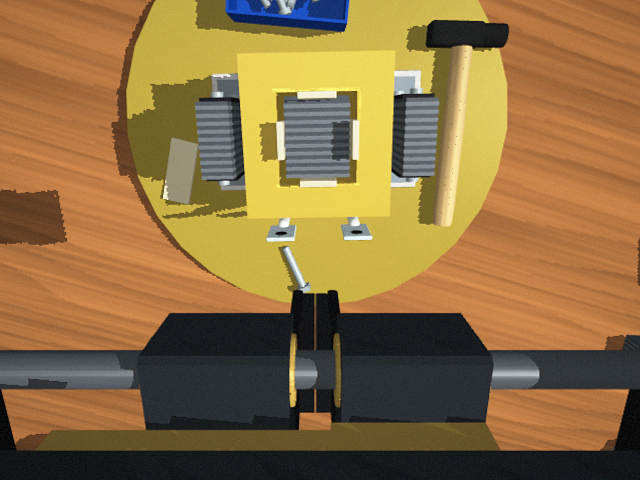

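The wrist view shows the coil plate with corners near (237,55), (394,51), (390,215) and (247,217). The core is almost aligned with the tool, and the terminals are at (282,233) and (356,232). I'll fit the pose from those pixels.

```bash
cat > fit.py <<'E'
import pickle,numpy as np
from scipy.spatial.transform import Rotation as R
from scipy.optimize import least_squares
f=pickle.load(open('w1.pkl','rb'))
C=R.from_euler('xyz',f['orientation'],degrees=True).as_matrix();p0=np.array(f['position'])
def proj(P):
    q=(P-p0)@C; return np.c_[f['cx']+f['fx']*q[:,0]/-q[:,2], f['cy']-f['fy']*q[:,1]/-q[:,2]]
m=np.array([[75,70,146],[75,-70,146],[-75,-70,146],[-75,70,146],[-88,36,177],[-88,-36,177]])/1000
px=np.array([[237,55],[394,51],[390,215],[247,217],[282,233],[356,232]])
def W(v,m): return R.from_euler('z',v[2]).apply(m)+[v[0],v[1],.026]
fun=lambda v:(proj(W(v,m))-px).ravel()
r=least_squares(fun,[.557,-.005,.3],loss='soft_l1')
print(r.x[:2],np.degrees(r.x[2]));print(fun(r.x).reshape(-1,2).round(1))
w=np.array([[.0385,0,.165],[-.0385,0,.165],[0,.0335,.165],[0,-.0335,.165]])
print(proj(W(r.x,w)).round())
E
python3 fit.py
```

```text
[ 0.55655866 -0.00419252] 18.19822541516222
[[-0.7 -3. ]
 [ 1.1 -2.2]
 [-0.5 -0.1]
 [ 0.3  0.5]
 [-2.1  5.4]
 [ 1.8  5. ]]
[[316.  93.]
 [318. 182.]
 [280. 140.]
 [355. 138.]]
```

```bash
cat > press.py <<'E'
from workcell import env
import numpy as np
c,y=np.array([.555,-.0045]),np.radians(18.2)
def press(lx,ly,rot=[180,0,18.2]):
    p=c+[np.cos(y)*lx-np.sin(y)*ly,np.sin(y)*lx+np.cos(y)*ly]
    if env.read_state()['position'][2]>.3: env.goto([*p,.216],rot)
    else: env.move_straight([*p,.216],rot,rate=.08)
    a=env.move_straight([*p,.1825],rate=.025,force_limit=12)
    z=env.read_state()['position'][2]
    b=env.move_straight([*p,.1755],rate=.007,force_limit=9)
    s=env.read_state();print(a,z,b,s['position'],s['force'],s['clock'])
    env.move_straight([*p,.216],rate=.08)
E
python3 - <<'E'
from press import *
press(-.0365,0)
print(env.read_state()['position'])
env.goto([0.50,-0.02,0.42],[180,0,17])
f=env.grab_frame('wrist')
import cv2;cv2.imwrite('pics/w2.png',cv2.resize(f['image'][30:240,180:440],(780,630))[:600])
print(env.read_state()['clock'])
E
```

```text
False 0.18242595193960431 True [ 0.52027347 -0.01594254  0.17844691] [ 0.11972355 -0.05504212  2.22813943] 8.7667
[ 0.51992725 -0.01587227  0.21553607]
10.275
```

View pics/w2.png

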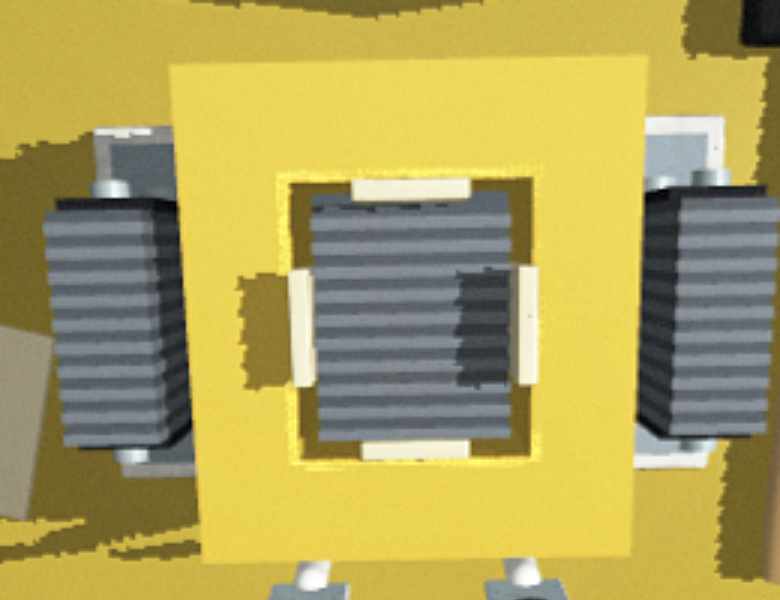

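The front wedge at (415,450) now looks smaller than the others and lies level with the limb end. The tool stopped on rigid limb at z = 0.178, so it is flush. I'll press the other three.

```bash
python3 - <<'E'
from press import *
press(.0365,0)
press(0,.0315)
press(0,-.0315)
env.goto([0.50,-0.02,0.42],[180,0,17])
f=env.grab_frame('wrist')
import cv2;cv2.imwrite('pics/w3.png',cv2.resize(f['image'][30:240,180:440],(780,630))[:600])
print(env.read_state()['clock'])
E
```

```text
False 0.18243214188695714 True [0.58962804 0.00685832 0.17848911] [-0.31456864  0.48635392  2.44193466] 13.3917
False 0.18248495309784352 True [0.54508586 0.0253883  0.17845553] [-0.70021123  1.06536122  3.45232035] 16.975
False 0.18238708984629157 True [ 0.56484076 -0.03446206  0.17843675] [-0.33584625  0.73339483  3.4087097 ] 20.7417
22.2833
```

View pics/w3.png

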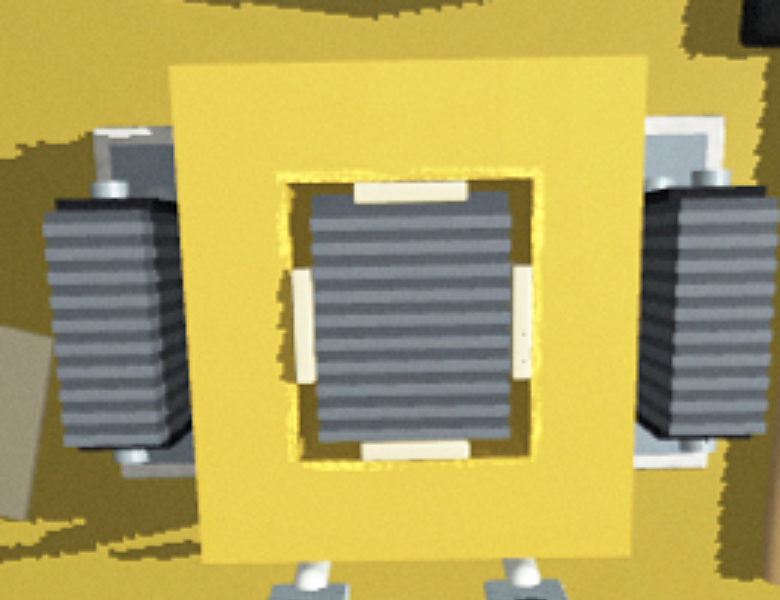

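All four wedges now lie level with the limb end. The right wedge's shadow on the limb has gone, the left one has no shadow left beyond its edge, and every press stopped at limb level.

```bash
python3 -c "
from workcell import env
print(env.close_job())"
```

```text
the job is handed in; nothing more can be done
None
```

I pressed all four wedges flush in the required order (terminal side, opposite, left, right) with light fingertip pressure and handed the job in at about 22 s; the hand-in call did not report a verdict.

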